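# Tuck the heel jig's hold-down strap under its lip

### The job

Close the blue heel jig: with the fingertips, push the upright bright metal strap over until it lies flat across the black heel blank, then, keeping it pressed down, push it along by its rib as far as it goes, so that its nose is tucked beneath the yellow lip and stays down when you let go. Leave the heel blank lying in its nest and do not disturb the spare heel, the bobbin and the bolt beside the jig.

Things in the scene. Friction and masses are not known exactly. Their poses are not given: they have to be found in the camera images.
- jig: heel jig fixed to the table: blue base plate 215 x 110 x 8 mm, origin on the table under its middle, z up. Its +x runs from the strap's hinge (two dark steel cheeks, 61 mm over both, 38 mm high, x = -99 to -53 mm) to the yellow lip. A low nest (14 mm high) in the middle holds the heel blank.
- jig_hinge (a point): fixed point on the jig: the strap's hinge pin with the pin at the near end of its slots (joint strap_slide = 0); at x = -85 mm, y = 0, z = 30 mm in the jig's frame. The pin lies along the jig's y.
- lip_edge (a point): fixed point: middle of the yellow lip's front lower edge, at x = 70 mm, y = 0, z = 35.5 mm in the jig's frame. The lip is 56 mm wide, overhangs from x = 69 mm to its post at x = 88 mm, underside 35.5 mm and top 41.5 mm above the table.
- strap (a joint): angle of the aluminium strap, rad: 0 = flat toward the lip (stop; top 32 mm above the table), 1.57 = upright, up to 1.9 = leaning back. A weak spring and friction hold it near upright at the start (1.15 to 1.7). Fold it by pushing its outer face (away from the lip when upright, on top when flat). Held flat it needs about 2 N at the finger pad; let go untucked it springs half open.
- strap_slide (a joint): travel of the hinge pin in its slots toward the lip, 0 to 0.018 m, stiff (4 N friction, no spring); starts at 0 to 0.002. At 0 the flat strap's nose is 4 mm short of the lip's edge; at 0.018 it lies 14 mm beneath the lip with 3.5 mm of play above it. Strap and lip collide, so the strap must be flat before it is slid.
- finger_pad (a point): middle of the red finger pad (22 x 44 mm) on the strap's outer face, 104.5 mm from the pin; it moves with the strap. Just beyond it, 118 to 123 mm from the pin, a rib 8.5 mm high across the strap stands up from the outer face: push against it toward the lip to slide the strap.
- strap_nose (a point): middle of the strap's free end, 150 mm from the pin; the strap is 4 mm thick (the pin at mid-thickness) and 44 mm wide
- heel: black D-shaped rubber heel blank, 64 x 60 x 18 mm, lying loose in the jig's nest on the base plate; origin under its middle
- spare_heel: black D-shaped rubber heel blank, 64 x 60 x 16 mm, lying on the table on the jig's +y side; bystander, origin under its middle
- bobbin: standing bobbin of black thread with wooden ends, 38 mm diameter, 50 mm high; bystander, origin under its middle
- bolt: steel hex bolt lying on the table, 58 mm long, 19 mm high; bystander
Things that resemble listed ones, but are neither listed nor needed, are in the scene too. There is more than one size of the jig; the job needs the largest. What is shaped like the heel but orange or purple is not meant.

How it is judged:
By the outcome, as a careful person would: the job done as asked, in the order asked, and still so for the second after the job is handed in, with the robot touching nothing.
It also fails if it takes over 35 s, if anything falls off the work surface, if the arm or the gripper's body presses on something with over 40 N, if the wrist force passes 120 N, or if a joint passes its speed limit or range.

### The arm

A 6-joint arm with a two-finger parallel gripper is mounted at the origin on a cart in front of the work surface, level with it; the furniture and walls round the work are solid. World frame = base frame: x ahead of the robot, y to its left, z up, the work surface at z = 0. Lengths are in m, angles in rad, forces in N, time in s.
With the tool pointing down it reaches from about 0.25 to 0.8 m from the base axis. Payload 3.9 kg.
Tool frame: the origin (TCP) lies at the centre of the arm's flange, where the gripper is bolted on; the fingertips stand 173 mm ahead of it and the grasp point (between the pads) lies 155 mm ahead of it (finger_overhang is the distance from the TCP to the fingertips, in m); z points along the fingers, y is the line along which they close (so a half turn about z gives the same grasp; the last joint's range is limited). The gripper opens to 85 mm and grips with 20 to 120 N. Pads are 22 mm wide; open, the fingers measure 114 mm over their backs; the gripper's body (76 mm by 85 mm) begins 54 mm behind the grasp point. The pads swing forward as they close: fully open they stand 13 mm farther back than shut.
Start: joints at [-1.322, 0.26, -0.138, 1.173, 0, 1.571], TCP at [0.129, -0.509, 0.405] pointing down, gripper open.
Joint ranges: [-2.78, 2.78], [-0.83, 1.72], [-1.28, 1.37], [-1.9, 2.12], [-1.57, 1.48], [-3.14, 3.14]. Speed limits (rad/s): [2.57, 2.57, 3.14, 3.14, 3.14, 3.14].

### API

Orientations are given as [roll, pitch, yaw] about the fixed x, y, z axes, in that order (R = Rz(yaw) Ry(pitch) Rx(roll)).
In Python, from rig import state, read_camera, close_job, look_for, landmark_of, finger_overhang gives the robot as it stands.
- The arm moves only by the tool drive_tool, never from a script. Its argument "moves" is a list of rows, each an object with "offset": the shift along the tool's x, y, z in mm, a list of three; "rot": the turn, a rotation vector about the tool's x, y, z in degrees, a list of three. In form: [{"offset": [x, y, z], "rot": [rx, ry, rz]}, ...]. A call has 1 to 12 rows; each row shifts and turns the commanded pose from where the row before left it, along the tool's axes as they then stand; what a row does not reach is not made up. A row lasts 1/10 s, in which the tool goes at most 50 mm and 8.59 degrees, less where a joint would pass 70% of its speed; a pose out of reach is approached as far as the arm can. A call with a gripper value outside its range is refused whole. "hand" is the opening, from 0 (shut) to 1 (fully open), set as the call begins (left out, the last holds). The fingers move at their own pace and stop on an object; "newtons" is the grip in N (left out, the last holds). Time passes only in rows, so rows that do not move let the fingers close. It gives the time, the measured TCP pose, the force, the opening and the grip force at its end, in the units of the state.
- state(): the state, without advancing time (a new reading comes with each control period).
- read_camera(name): name is "scene" or "top" or "wrist"; returns a dict with "img" (420x560x3 uint8, red, green, blue), "intrinsics" (3x3 intrinsics, pixels), "dist_coeffs" ([k1, k2, p1, p2, k3] as OpenCV has them; the pictures are not rectified), "world_from_camera" (4x4, takes a point from camera to world coordinates); the wrist camera has in their place "tool_from_camera" (4x4, takes a point from camera to tool coordinates, whose origin is the TCP and whose axes are the flange's). Camera axes: x right, y down, z forward; pixel columns grow to the right and rows downward; lengths in m; the calibration is good to about 2 mm. A picture is of the moment at which its call begins: read the wrist's pose just before it. There is no depth.
- close_job(): hands the job in; it is judged then, once.
Trained networks look in a picture, given as the dict that the camera call returned (one of the last four; its "shot" number tells which), for a name from the list of things; names that differ only in an ending like _2 or _b are one class to them, and where a whole thing is asked for, a point or a joint stands for the part that bears it (a point fixed in the world has none). Each returns a list of dicts, best first, with "confidence" (0 to 1); they miss things now and then, are a little off and sometimes report something else, mostly with a low value. They report only what shows in the picture. A call takes as long as a camera call. They do not tell look-alikes from the thing itself.
- look_for(picture, target): "location" ([column, row] in pixels, amid what is visible of it).
- landmark_of(picture, target): "location" ([column, row] in pixels: a listed point, or the origin of a listed thing).
The state is a dict: "t": time; "joint_pos": joint angles; "dq": joint speeds; "joint_efforts": joint torques, N m; "eef_pos": TCP position; "ee_rot": TCP orientation; "force": force on the tool from outside, world axes, zero at the start; "moment": the same for the moment, N m; "width": finger opening in m; "grip_force": force on a finger pad.
Only numpy, scipy, OpenCV 4.12 (cv2) and the standard library are available. Lean on these libraries where they do the work, as an engineer would, in place of code of your own. Each camera call takes 0.05 s, during which the arm holds its last target. There are 200 camera calls.

## Working session

There is one attempt and no reset: what is moved stays moved. The work goes in short steps, Python scripts to look and compute and a tool call to move; the robot and the scene stay as the last step left them, time stands still between calls to the robot, and variables do not carry over. Pictures are saved under pics/ and viewed, at most 10 in all, crops included, and the job is handed in when it is done.

Besides the shell and the picture viewer there is one more tool, called after ">>>" in YAML: its name, and indented under it one key for each argument. drive_tool: Moves the arm, as the interface text tells. Its arguments: {"type":"object","properties":{"moves":{"type":"array","items":{"type":"object","properties":{"offset":{"type":"array","items":{"type":"number"}},"rot":{"type":"array","items":{"type":"number"}}}}},"hand":{"type":"number"},"newtons":{"type":"number"}},"required":["moves"]}

```bash
ls; mkdir -p pics; cat > h.py <<'E'
import numpy as np, cv2
from rig import *
def und(p,px):
    return cv2.undistortPoints(np.array([[px]],float),np.array(p["intrinsics"]),np.array(p["dist_coeffs"])).ravel()
def ray(p,px,T=None):
    T=np.array(p["world_from_camera"] if T is None else T); u=und(p,px)
    d=T[:3,:3]@[u[0],u[1],1]; return T[:3,3],d/np.linalg.norm(d)
def atz(p,px,z,T=None):
    o,d=ray(p,px,T); return o+d*(z-o[2])/d[2]
def proj(p,X,T=None):
    T=np.linalg.inv(np.array(p["world_from_camera"] if T is None else T))
    return cv2.projectPoints(np.atleast_2d(X).astype(float),cv2.Rodrigues(T[:3,:3])[0],T[:3,3],np.array(p["intrinsics"]),np.array(p["dist_coeffs"]))[0].reshape(-1,2)
def save(p,n): cv2.imwrite(f"pics/{n}.png",p["img"][:,:,::-1])
E
python3 - <<'E'
from h import *
print(state(), finger_overhang)
for c in("top","scene"):
    p=read_camera(c); save(p,c+"0")
    print(c,np.round(p["world_from_camera"],3).tolist(),np.round(p["intrinsics"],1).tolist())
    for n in("jig","jig_hinge","lip_edge","finger_pad","strap_nose","heel","spare_heel","bobbin","bolt"):
        print(n,[(np.round(r["location"],1).tolist(),round(r["confidence"],2)) for r in landmark_of(p,n)])
E
```

```text
pics
{'t': 0.0, 'joint_pos': array([-1.32203053e+00,  2.60678876e-01, -1.39359045e-01,  1.17273934e+00,
       -5.96656984e-06,  1.57085203e+00]), 'dq': array([-1.32826314e-04,  1.68247666e-03, -2.14937598e-03,  1.46079885e-03,
       -6.77321744e-05, -4.13697056e-04]), 'joint_efforts': array([ 1.52325169e-04, -4.05677533e+01,  2.53922385e+01,  1.88927853e-02,
       -1.86755692e-04,  2.84735265e-06]), 'eef_pos': array([ 0.12917243, -0.50850104,  0.40387108]), 'ee_rot': array([-3.13961172e+00,  6.07689883e-06,  2.48710110e-01]), 'force': array([ 0.04163175,  0.29179687, -0.29153003]), 'moment': array([-0.02410006, -0.0324615 ,  0.04321881]), 'grip_force': 0.0, 'width': 0.08516188123500816} 0.1734
top [[-0.0, -0.988, 0.152, 0.39], [-1.0, 0.002, 0.014, -0.063], [-0.014, -0.152, -0.988, 1.151], [0.0, 0.0, 0.0, 1.0]] [[382.6, 0.0, 276.6], [0.0, 382.6, 208.7], [0.0, 0.0, 1.0]]
jig [([210.7, 220.6], 0.9), ([305.2, 213.1], 0.74)]
jig_hinge [([302.8, 242.2], 0.76), ([202.5, 246.1], 0.75), ([358.7, 155.4], 0.6)]
lip_edge [([354.9, 118.2], 0.85), ([311.7, 191.0], 0.69), ([214.5, 206.5], 0.66)]
[... 509 characters left out ...]
, 1.0]] [[438.0, 0.0, 270.8], [0.0, 438.0, 212.5], [0.0, 0.0, 1.0]]
jig [([275.5, 258.5], 0.88), ([408.6, 255.7], 0.76), ([209.1, 219.0], 0.57), ([304.1, 236.4], 0.21)]
jig_hinge [([394.6, 255.8], 0.96), ([241.2, 254.2], 0.75), ([186.8, 212.9], 0.72)]
lip_edge [([422.5, 238.3], 0.95), ([305.6, 237.5], 0.76), ([225.0, 205.1], 0.66)]
finger_pad [([238.4, 211.2], 0.97), ([416.8, 245.7], 0.82), ([210.6, 208.3], 0.65)]
strap_nose [([242.7, 188.3], 0.91), ([421.2, 243.4], 0.79), ([226.7, 212.1], 0.74)]
heel [([312.2, 324.4], 0.57), ([271.2, 256.1], 0.56), ([210.8, 298.6], 0.56)]
spare_heel [([256.1, 234.8], 0.8), ([243.2, 188.4], 0.61)]
bobbin [([330.1, 283.7], 0.65)]
bolt [([277.8, 301.0], 0.65)]
```

```bash
python3 -c "
import cv2,numpy as np
print(cv2.imread('pics/top0.png').shape)"
```

```text
(420, 560, 3)
```

View pics/top0.png

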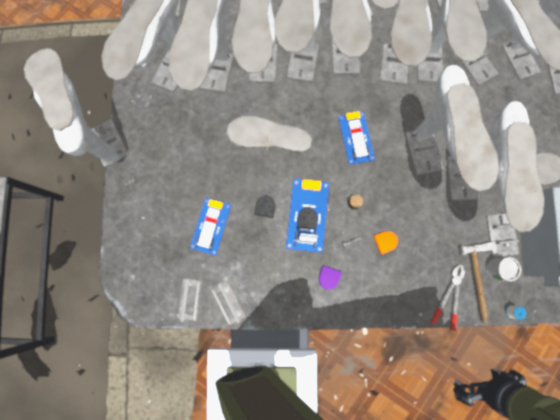

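View pics/scene0.png

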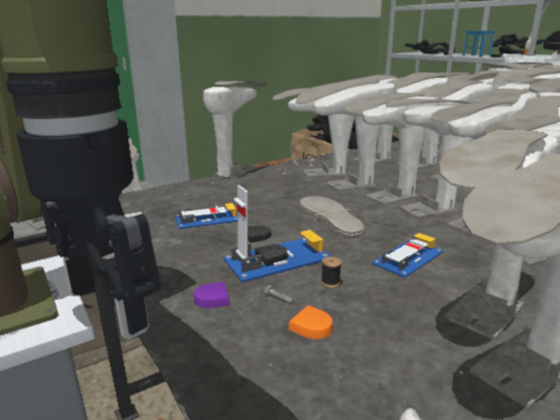

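The top view shows the large jig in the middle (about 308,214) with its strap upright. Its spare heel is at (264,206), the bobbin at (356,201) and the bolt at (351,241). The scene view agrees: strap at (242,215), lip at (312,240).

```bash
python3 - <<'E'
from h import *
from scipy.optimize import least_squares
t=read_camera("top"); s=read_camera("scene")
def tri(a,b):
    (o1,d1),(o2,d2)=ray(t,a),ray(s,b)
    M=np.stack([d1,-d2],1); k=np.linalg.lstsq(M,o2-o1,rcond=None)[0]
    p,q=o1+d1*k[0],o2+d2*k[1]; return (p+q)/2,np.linalg.norm(p-q)
for n,a,b in (("hinge",(302.8,242.2),(241.2,254.2)),("lip",(311.7,191),(305.6,237.5)),("nose",(308.2,234.3),(242.7,188.3)),("pad",(304.9,236.7),(238.4,211.2))):
    print(n,tri(a,b))
hin=atz(t,(302.8,242.2),.03); lip=atz(t,(311.7,191),.0355); print(hin,lip,np.linalg.norm((lip-hin)[:2]))
# blue corners
img=t["img"]; hsv=cv2.cvtColor(img,cv2.COLOR_RGB2HSV)
m=cv2.inRange(hsv,(100,120,80),(125,255,255)); m[:,:285]=0; m[:,335:]=0; m[:170]=0; m[260:]=0
pts=np.argwhere(m)[:,::-1]
W=np.array([atz(t,p,.008)[:2] for p in pts]).astype(np.float32)
r=cv2.minAreaRect(W*1000); print(r, len(pts))
for n,px,z in (("spare",(264.5,206),.008),("bobbin",(356,201),.025),("bolt",(351,241.5),.01)): print(n,atz(t,px,z))
for p,n,b in((t,"t",(270,165,350,265)),(s,"s",(200,170,350,290))):
    c=p["img"][b[1]:b[3],b[0]:b[2]]; cv2.imwrite(f"pics/c{n}.png",cv2.resize(c[:,:,::-1],None,fx=5,fy=5,interpolation=2))
E
```

```text
hinge (array([ 0.46427304, -0.12423037,  0.03101486]), np.float64(0.002441218920476837))
lip (array([ 0.61410557, -0.15133602,  0.04082063]), np.float64(0.0011081721319889338))
nose (array([ 0.47312837, -0.12937603,  0.17855981]), np.float64(0.0010721592691591137))
pad (array([ 0.46825556, -0.12260805,  0.12866019]), np.float64(0.007120492344532006))
[ 0.46323293 -0.12376016  0.03      ] [ 0.61469051 -0.15146831  0.0355    ] 0.15397123190897274
((547.7462158203125, -139.71429443359375), (109.13636016845703, 213.79563903808594), 83.53219604492188) 1466
spare [ 0.57432201 -0.01016071  0.008     ]
bobbin [ 0.5861009  -0.28452067  0.025     ]
bolt [ 0.46616307 -0.26874756  0.01      ]
```

View pics/ct.png

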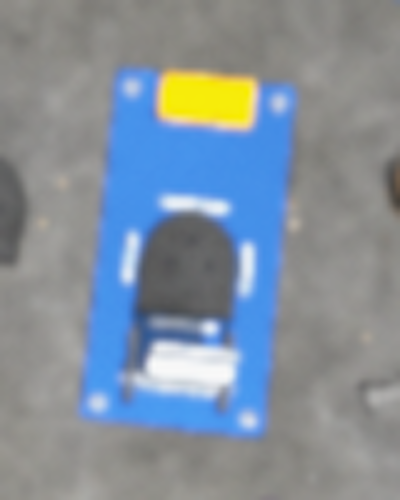

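View pics/cs.png

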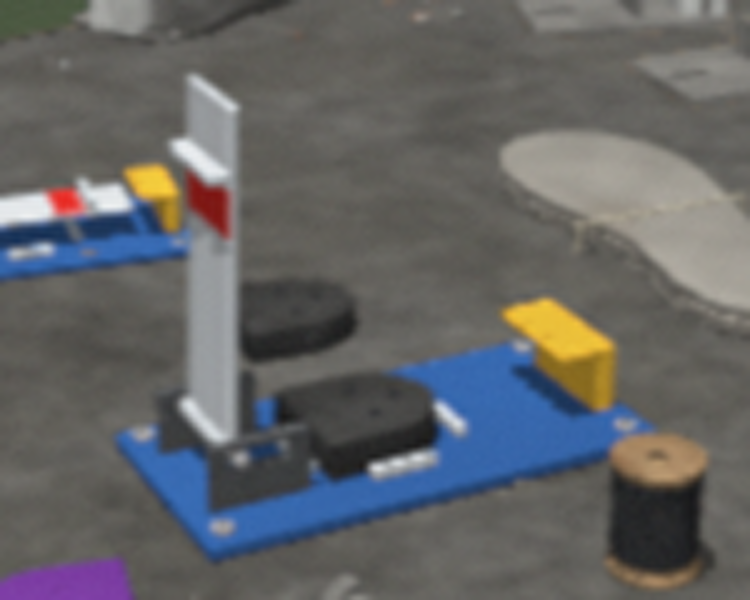

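The top crop shows the plate corners at about (119,68), (296,86), (81,418) and (265,436). In the scene crop the strap is near upright, with the pad and rib on the face towards the robot. I'll fit the jig pose using the corners seen in both cameras.

```bash
python3 - <<'E'
from h import *
from scipy.optimize import least_squares
t=read_camera("top"); s=read_camera("scene")
f=lambda o,uv:np.array([(o[0]+(u+.5)/5-.5,o[1]+(v+.5)/5-.5) for u,v in uv])
tc=f((270,165),[(119,68),(296,86),(81,418),(265,436),(207,124)]); tj=[(107.5,55,8),(107.5,-55,8),(-107.5,55,8),(-107.5,-55,8),(69,0,41.5)]
sc=f((200,170),[(117,437),(214,551)]); sj=[(-107.5,55,8),(-107.5,-55,8)]
def P(v,j):
    c,q=np.cos(v[2]),np.sin(v[2]); j=np.array(j)/1000
    return np.c_[v[0]+c*j[:,0]-q*j[:,1],v[1]+q*j[:,0]+c*j[:,1],j[:,2]]
g=lambda v:np.r_[(proj(t,P(v,tj))-tc).ravel(),(proj(s,P(v,sj))-sc).ravel()]
r=least_squares(g,[.548,-.14,-.11]); v=r.x; print(v,np.degrees(v[2]),np.round(r.fun,1))
# strap angle: fit with nose in both images
def N(th,rad,off=0): return [(-85+rad*np.cos(th)-off*np.sin(th),0,30+rad*np.sin(th)+off*np.cos(th))]
# crop observations: nose top corners in scene (187,75),(239,106) -> middle of outer edge ~ (190..), use midpoint of top end
nm=f((200,170),[(213,91)])[0]; pm=f((200,170),[(208,205)])[0]
q=least_squares(lambda a:np.r_[(proj(s,P(v,N(a[0],150)))[0]-nm),(proj(s,P(v,N(a[0],104.5,2)))[0]-pm)],[1.5]); print("theta",q.x,np.round(q.fun,1))
print("hinge,lip,",P(v,[(-85,0,30),(70,0,35.5)]))
st=state(); print(st["eef_pos"],st["ee_rot"])
d=st["eef_pos"][:2]-v[:2]; c,k=np.cos(v[2]),np.sin(v[2]); print("tcp in jig",1000*np.array([c*d[0]+k*d[1],-k*d[0]+c*d[1]]), "yaw diff deg",np.degrees(st["ee_rot"][2]-v[2]))
E
```

```text
[ 0.54795775 -0.14063501 -0.10936753] -6.266298079666665 [-0.2 -0.2  0.2 -0.   0.  -0.1 -0.   0.3 -0.3  0.6  0.3 -0.3  0.2  0.1]
theta [1.52744522] [-0.   0.5 -0.  -0.7]
hinge,lip, [[ 0.4634656  -0.13135729  0.03      ]
 [ 0.61753952 -0.14827548  0.0355    ]]
[ 0.1292767  -0.50883027  0.40470599] [ 3.14158529e+00 -2.38088216e-06  2.48819044e-01]
tcp in jig [-375.99119121 -411.69429893] yaw diff deg 20.52257919054368
```

>>> drive_tool:
  hand: 0
  moves:
    - {"offset": [0, 0, 0], "rot": [0, 0, 6.84]}
    - {"offset": [0, 0, 0], "rot": [0, 0, 6.84]}
    - {"offset": [0, 0, 0], "rot": [0, 0, 6.84]}
    - {"offset": [0, -45, 0], "rot": [0, 0, 0]}
    - {"offset": [0, -45, 0], "rot": [0, 0, 0]}
    - {"offset": [0, -45, 0], "rot": [0, 0, 0]}
    - {"offset": [0, -45, 0], "rot": [0, 0, 0]}
    - {"offset": [0, -45, 0], "rot": [0, 0, 0]}
    - {"offset": [15, -45, 0], "rot": [0, 0, 0]}
    - {"offset": [30, -45, 0], "rot": [0, 0, 0]}
    - {"offset": [40, -45, 0], "rot": [0, 0, 0]}
    - {"offset": [40, -45, 0], "rot": [0, 0, 0]}

```text
t: 2.4
eef_pos: [0.2805, -0.1349, 0.4053]
ee_rot: [3.14, -0.002, -0.11]
force: [1.5, -1.9, 0.2]
width: -0.0002
grip_force: 0.0
```

>>> drive_tool:
  moves:
    - {"offset": [0, 0, 0], "rot": [0, 7.5, 0]}
    - {"offset": [0, 0, 0], "rot": [0, 7.5, 0]}
    - {"offset": [0, 0, 0], "rot": [0, 7.5, 0]}
    - {"offset": [0, 0, 0], "rot": [0, 7.5, 0]}
    - {"offset": [0, 0, 0], "rot": [0, 0, 0]}
    - {"offset": [0, 0, 0], "rot": [0, 0, 0]}

```text
t: 3.0
eef_pos: [0.2793, -0.1365, 0.4046]
ee_rot: [3.142, -0.521, -0.11]
force: [-0.1, -0.1, -0.4]
width: 0.0004
grip_force: 0.0
```

```bash
cat >> h.py <<'E'
V=(.54796,-.14064,-.10937)
def injig(X):
    d=np.array(X)[:2]-V[:2]; c,k=np.cos(V[2]),np.sin(V[2]); return np.array([c*d[0]+k*d[1],-k*d[0]+c*d[1],X[2]])*1000
def rep():
    from scipy.spatial.transform import Rotation as R
    st=state(); Rj=R.from_euler('z',-V[2])*R.from_euler('xyz',st["ee_rot"]); M=Rj.as_matrix()
    p=injig(st["eef_pos"]); tip=p+173.4*M[:,2]
    print("t",st["t"],"tcp",p.round(1),"tip",tip.round(1),"corner",(tip+11*M[:,0]).round(1),"tilt",np.degrees(np.arctan2(M[0,2],-M[2,2])).round(2),"x",M[:,0].round(3),"F",R.from_euler('z',-V[2]).apply(st["force"]).round(2),"q",st["joint_pos"].round(2),st["width"])
E
python3 -c "
from h import *
rep()"
```

```text
t 3.0 tcp [-267.5  -25.2  404.6] tip [-181.2  -25.3  254.3] corner [-171.7  -25.3  259.7] tilt 29.85 x [ 0.867 -0.001  0.498] F [-0.08 -0.09 -0.35] q [-0.56 -0.33 -0.79  0.64  0.22  2.75] 0.00044738257081636165
```

>>> drive_tool:
  moves:
    - {"offset": [-5, -8, 36], "rot": [0, 0, 0]}
    - {"offset": [-5, -8, 36], "rot": [0, 0, 0]}
    - {"offset": [-5, -9, 36], "rot": [0, 0, 0]}
    - {"offset": [0, 0, 36], "rot": [0, 0, 0]}
    - {"offset": [0, 0, 0], "rot": [0, 0, 0]}
    - {"offset": [0, 0, 0], "rot": [0, 0, 0]}

```text
t: 3.6
eef_pos: [0.3418, -0.1184, 0.2719]
ee_rot: [-3.141, -0.519, -0.109]
force: [0.2, -0.7, -0.3]
width: -0.0
grip_force: 0.0
```

```bash
python3 -c "
from h import *
rep()
p=read_camera('scene'); c=p['img'][130:290,180:380]; cv2.imwrite('pics/s1.png',cv2.resize(c[:,:,::-1],None,fx=3,fy=3))
n=lambda th,r,o:(-85+r*np.cos(th)-o*np.sin(th),30+r*np.sin(th)+o*np.cos(th))
for th,r in ((1.3,98),(1.1,98),(.9,98),(.7,99),(.5,102),(.35,105),(.2,108),(.1,110),(0,110)): print(th,r,np.round(n(th,r,2),1))"
```

```text
t 3.6 tcp [-207.3   -0.4  271.9] tip [-121.3   -0.2  121.4] corner [-111.7   -0.2  126.8] tilt 29.74 x [0.868 0.    0.496] F [ 0.29 -0.63 -0.29] q [-0.39 -0.07 -1.02  0.12  0.14  2.9 ] -3.34971606129172e-05
1.3 98 [-60.7 125. ]
1.1 98 [-42.3 118.2]
0.9 98 [-25.6 108. ]
0.7 99 [-10.6  95.3]
0.5 102 [ 3.6 80.7]
0.35 105 [12.9 67.9]
0.2 108 [20.4 53.4]
0.1 110 [24.3 43. ]
0 110 [25. 32.]
```

View pics/s1.png

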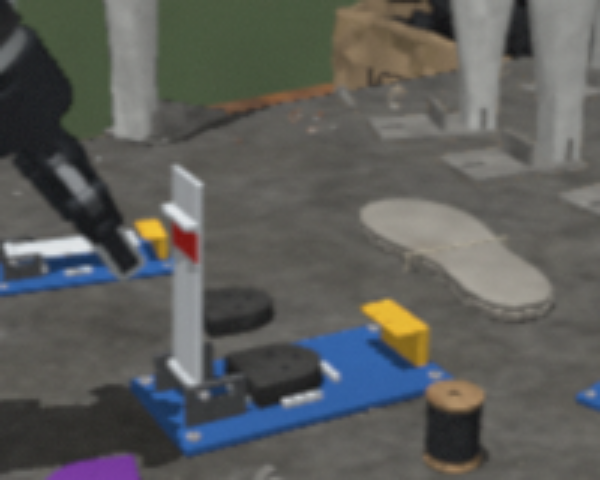

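The fingertip (125,265 in the crop) stands behind the strap, level with the red pad and clear of everything. I'll fold it now.

>>> drive_tool:
  moves:
    - {"offset": [12.5, 0, 7.2], "rot": [0, 0, 0]}
    - {"offset": [12.5, 0, 7.2], "rot": [0, 0, 0]}
    - {"offset": [9.2, 0, 6.5], "rot": [0, 0, 0]}
    - {"offset": [9.2, 0, 6.5], "rot": [0, 0, 0]}
    - {"offset": [6.3, 0, 7.6], "rot": [0, 0, 0]}
    - {"offset": [6.3, 0, 7.6], "rot": [0, 0, 0]}
    - {"offset": [4.7, 0, 8.6], "rot": [0, 0, 0]}
    - {"offset": [4.7, 0, 8.6], "rot": [0, 0, 0]}
    - {"offset": [3.3, 0, 9.2], "rot": [0, 0, 0]}
    - {"offset": [3.3, 0, 9.2], "rot": [0, 0, 0]}
    - {"offset": [0, 0, 0], "rot": [0, 0, 0]}

```text
t: 4.75
eef_pos: [0.4427, -0.1294, 0.2397]
ee_rot: [-3.141, -0.522, -0.109]
force: [-0.4, 0.1, 0.6]
width: 0.0002
grip_force: 0.2
```

```bash
python3 -c "
from h import *
rep()
p=read_camera('scene'); c=p['img'][130:290,180:380]; cv2.imwrite('pics/s2.png',cv2.resize(c[:,:,::-1],None,fx=3,fy=3))"
```

```text
t 4.75 tcp [-105.9   -0.3  239.7] tip [-19.4  -0.2  89.4] corner [-9.9 -0.2 94.8] tilt 29.91 x [0.867 0.    0.499] F [-0.41  0.02  0.62] q [-0.32  0.15 -0.9   0.    0.1   2.96] 0.00021944116832789501
```

View pics/s2.png

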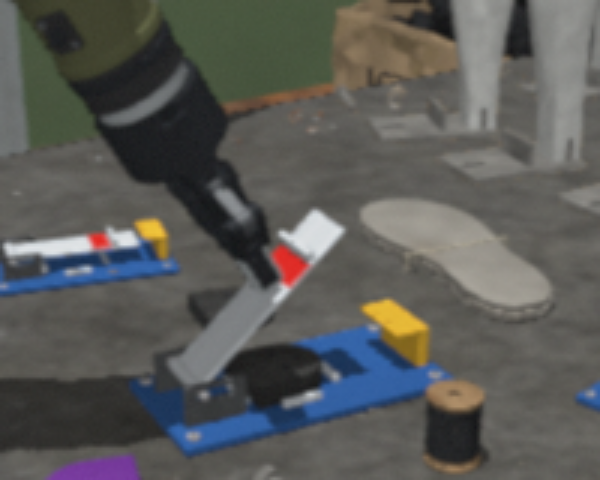

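The strap is following the fingertip and is now at about 40°. I'll straighten the tool about its fingertip.

>>> drive_tool:
  moves:
    - {"offset": [22.7, 0, 0], "rot": [0, -7.5, 0]}
    - {"offset": [22.7, 0, 0], "rot": [0, -7.5, 0]}
    - {"offset": [0, 0, 0], "rot": [0, 0, 0]}

```text
t: 5.1
eef_pos: [0.4841, -0.1342, 0.2616]
ee_rot: [3.142, -0.275, -0.109]
force: [-1.6, 0.1, 1.7]
width: 0.0001
grip_force: 1.0
```

```bash
python3 -c "
from h import *
rep()"
```

```text
t 5.1 tcp [-64.2  -0.6 261.6] tip [-17.   -0.6  94.7] corner [-6.5 -0.6 97.7] tilt 15.77 x [0.962 0.001 0.272] F [-1.59 -0.06  1.73] q [-0.28  0.23 -0.62  0.45  0.05  2.97] 9.017247835294298e-05
```

>>> drive_tool:
  moves:
    - {"offset": [22.7, 0, 0], "rot": [0, -7.5, 0]}
    - {"offset": [22.7, 0, 0], "rot": [0, -7.5, 0]}
    - {"offset": [7, 0, 7.3], "rot": [0, 0, 0]}
    - {"offset": [7, 0, 7.3], "rot": [0, 0, 0]}
    - {"offset": [4.7, 0, 6.4], "rot": [0, 0, 0]}
    - {"offset": [4.7, 0, 6.4], "rot": [0, 0, 0]}
    - {"offset": [3.7, 0, 7.2], "rot": [0, 0, 0]}
    - {"offset": [3.7, 0, 7.2], "rot": [0, 0, 0]}
    - {"offset": [2, 0, 5], "rot": [0, 0, 0]}
    - {"offset": [2, 0, 5], "rot": [0, 0, 0]}
    - {"offset": [0, 0, 0], "rot": [0, 0, 0]}
    - {"offset": [0, 0, 0], "rot": [0, 0, 0]}

```text
t: 6.3
eef_pos: [0.5607, -0.1425, 0.2178]
ee_rot: [-3.141, -0.013, -0.109]
force: [-2.6, 0.8, 1.5]
width: 0.0002
grip_force: 0.8
```

```bash
python3 -c "
from h import *
rep()
p=read_camera('scene'); c=p['img'][150:290,200:380]; cv2.imwrite('pics/s3.png',cv2.resize(c[:,:,::-1],None,fx=4,fy=4))"
```

```text
t 6.3 tcp [ 12.9  -0.5 217.8] tip [15.1 -0.4 44.4] corner [26.1 -0.4 44.6] tilt 0.75 x [ 1.    -0.     0.013] F [-2.65  0.55  1.52] q [-0.25  0.48 -0.32  0.76  0.    3.  ] 0.00015922786725880382
```

View pics/s3.png

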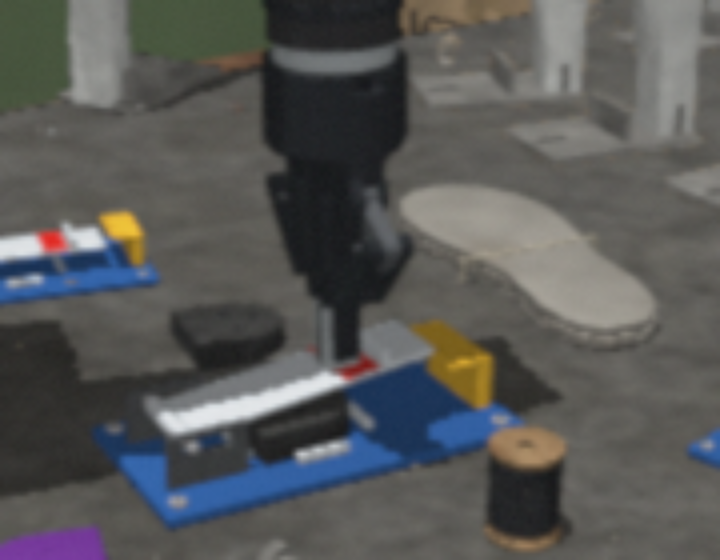

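The strap is almost flat, at about 6°, and the tip is on the pad. I'll ease back slightly so it isn't pushing on the rib, then press down.

>>> drive_tool:
  moves:
    - {"offset": [-4, 0, 2], "rot": [0, 0, 0]}
    - {"offset": [-1, 0, 4], "rot": [0, -0.7, 0]}
    - {"offset": [0, 0, 4], "rot": [0, 0, 0]}
    - {"offset": [0, 0, 2], "rot": [0, 0, 0]}
    - {"offset": [0, 0, 1], "rot": [0, 0, 0]}
    - {"offset": [0, 0, 0], "rot": [0, 0, 0]}
    - {"offset": [0, 0, 0], "rot": [0, 0, 0]}

```text
t: 7.05
eef_pos: [0.5555, -0.1419, 0.2048]
ee_rot: [-3.142, -0.0, -0.11]
force: [3.0, -0.9, 3.8]
width: 0.0001
grip_force: 2.0
```

```bash
python3 -c "
from h import *
rep()"
```

```text
t 7.05 tcp [  7.6  -0.5 204.8] tip [ 7.6 -0.4 31.4] corner [18.6 -0.5 31.4] tilt 0.01 x [ 1. -0.  0.] F [ 3.09 -0.55  3.84] q [-0.25  0.49 -0.34  0.74  0.    3.  ] 0.00013914876526422335
```

>>> drive_tool:
  moves:
    - {"offset": [0, 0, 1], "rot": [0, 0, 0]}
    - {"offset": [3, 0, 0.5], "rot": [0, 0, 0]}
    - {"offset": [3, 0, 0], "rot": [0, 0, 0]}
    - {"offset": [3, 0, 0], "rot": [0, 0, 0]}
    - {"offset": [0, 0, 0], "rot": [0, 0, 0]}
    - {"offset": [0, 0, 0], "rot": [0, 0, 0]}

```text
t: 7.65
eef_pos: [0.5588, -0.1421, 0.2035]
ee_rot: [3.141, 0.014, -0.11]
force: [-12.2, -0.2, 22.0]
width: 0.0001
grip_force: 11.0
```

```bash
python3 -c "
from h import *
rep()
p=read_camera('scene')
for n in ('strap_nose','finger_pad'): print(n,[(np.round(r['location'],1).tolist(),round(r['confidence'],2)) for r in landmark_of(p,n)])
c,k=np.cos(V[2]),np.sin(V[2])
for sl in (0,.018):
  J=np.array([[.065+sl,0,.03],[.0195+sl,0,.032]]); print(sl,proj(p,np.c_[V[0]+c*J[:,0]-k*J[:,1],V[1]+k*J[:,0]+c*J[:,1],J[:,2]]).round(1).tolist())
"
```

```text
t 7.65 tcp [ 10.9  -0.3 203.5] tip [ 8.6 -0.4 30.1] corner [19.6 -0.4 29.9] tilt -0.78 x [ 1.    -0.001 -0.014] F [-12.09  -1.51  21.98] q [-0.25  0.51 -0.32  0.76 -0.    3.  ] 6.328310874085002e-05
strap_nose [([301.8, 239.8], 0.81), ([423.3, 243.5], 0.79), ([224.5, 211.4], 0.77)]
finger_pad [([280.5, 244.4], 0.91), ([415.6, 244.7], 0.87), ([211.5, 207.6], 0.57), ([275.9, 258.1], 0.45)]
0 [[303.8, 241.5], [285.8, 244.9]]
0.018 [[310.7, 239.9], [293.0, 243.2]]
```

Strap flat and slide near 0, but I'm pressing too hard (22 N). I'll ease the downward press, then advance to the rib.

>>> drive_tool:
  moves:
    - {"offset": [0, 0, -0.6], "rot": [0, 0, 0]}
    - {"offset": [0, 0, -0.5], "rot": [0, 0, 0]}
    - {"offset": [0, 0, 0], "rot": [0, 0, 0]}
    - {"offset": [2, 0, 0], "rot": [0, 0, 0]}
    - {"offset": [2, 0, 0], "rot": [0, 0, 0]}
    - {"offset": [0, 0, 0], "rot": [0, 0, 0]}
    - {"offset": [0, 0, 0], "rot": [0, 0, 0]}

```text
t: 8.5
eef_pos: [0.5654, -0.1429, 0.2037]
ee_rot: [-3.142, 0.008, -0.11]
force: [-3.6, -1.5, 9.3]
width: -0.0002
grip_force: 4.4
```

```bash
python3 -c "
from h import *
rep()"
```

```text
t 8.5 tcp [ 17.6  -0.4 203.7] tip [16.3 -0.4 30.3] corner [27.3 -0.4 30.3] tilt -0.43 x [ 1.    -0.    -0.008] F [-3.41 -1.85  9.32] q [-0.25  0.51 -0.31  0.76 -0.    3.  ] -0.0002090045209639156
```

>>> drive_tool:
  moves:
    - {"offset": [3, 0, 0], "rot": [0, 0, 0]}
    - {"offset": [3, 0, 0], "rot": [0, 0, 0]}
    - {"offset": [3, 0, 0], "rot": [0, 0, 0]}
    - {"offset": [3, 0, 0], "rot": [0, 0, 0]}
    - {"offset": [0, 0, 0], "rot": [0, 0, 0]}
    - {"offset": [0, 0, 0], "rot": [0, 0, 0]}

```text
t: 9.1
eef_pos: [0.5765, -0.1441, 0.2035]
ee_rot: [-3.141, 0.01, -0.11]
force: [-5.6, 1.1, 10.0]
width: -0.0001
grip_force: 5.0
```

```bash
python3 -c "
from h import *
rep()"
```

```text
t 9.1 tcp [ 28.7  -0.3 203.5] tip [27.  -0.3 30.1] corner [38.  -0.3 30. ] tilt -0.57 x [ 1.   -0.   -0.01] F [-5.64  0.45 10.03] q [-0.24  0.53 -0.28  0.77 -0.    3.01] -6.253840993346746e-05
```

>>> drive_tool:
  moves:
    - {"offset": [3, 0, 0], "rot": [0, 0, 0]}
    - {"offset": [3, 0, 0], "rot": [0, 0, 0]}
    - {"offset": [3, 0, 0], "rot": [0, 0, 0]}
    - {"offset": [3, 0, 0], "rot": [0, 0, 0]}
    - {"offset": [2, 0, 0], "rot": [0, 0, 0]}
    - {"offset": [0, 0, 0], "rot": [0, 0, 0]}
    - {"offset": [0, 0, 0], "rot": [0, 0, 0]}

```text
t: 9.8
eef_pos: [0.59, -0.1454, 0.2031]
ee_rot: [-3.141, 0.011, -0.11]
force: [-5.6, 0.5, 10.2]
width: -0.0001
grip_force: 4.5
```

```bash
python3 -c "
from h import *
rep()
p=read_camera('scene')
for n in ('strap_nose','finger_pad'): print(n,[(np.round(r['location'],1).tolist(),round(r['confidence'],2)) for r in landmark_of(p,n)])
c=p['img'][190:290,210:350]; cv2.imwrite('pics/s4.png',cv2.resize(c[:,:,::-1],None,fx=5,fy=5))"
```

```text
t 9.8 tcp [ 4.230e+01 -2.000e-01  2.031e+02] tip [40.3 -0.  29.7] corner [51.3 -0.  29.6] tilt -0.65 x [ 1.    -0.    -0.011] F [-5.63 -0.16 10.23] q [-0.24  0.55 -0.24  0.79 -0.    3.01] -6.692311693983837e-05
strap_nose [([310.2, 237.2], 0.96), ([226.2, 211.0], 0.74), ([273.5, 299.5], 0.29)]
finger_pad [([415.2, 245.5], 0.94), ([290.0, 244.4], 0.92), ([208.8, 210.5], 0.73)]
```

View pics/s4.png

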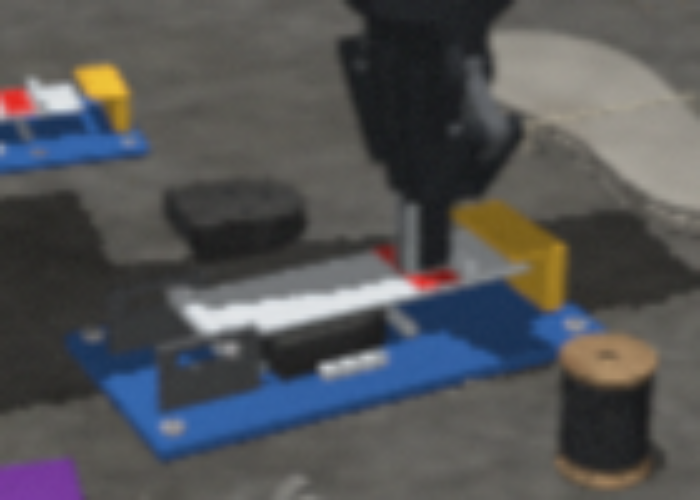

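The nose is going under the lip (about 525,268) and the strap is flat. Fx hasn't risen, so I'll push on to the end stop.

>>> drive_tool:
  moves:
    - {"offset": [2, 0, 0], "rot": [0, 0, 0]}
    - {"offset": [2, 0, 0], "rot": [0, 0, 0]}
    - {"offset": [2, 0, 0], "rot": [0, 0, 0]}
    - {"offset": [0, 0, 0], "rot": [0, 0, 0]}
    - {"offset": [0, 0, 0], "rot": [0, 0, 0]}

```text
t: 10.45
eef_pos: [0.5932, -0.1457, 0.2027]
ee_rot: [-3.141, 0.018, -0.11]
force: [-13.5, 1.4, 13.9]
width: 0.0001
grip_force: 8.8
```

```bash
python3 -c "
from h import *
rep()"
```

```text
t 10.45 tcp [ 4.550e+01 -1.000e-01  2.027e+02] tip [42.3 -0.  29.3] corner [53.3 -0.  29.1] tilt -1.06 x [ 1.    -0.001 -0.018] F [-13.62  -0.06  13.9 ] q [-0.24  0.56 -0.23  0.81 -0.    3.01] 0.00014165563212990053
```

>>> drive_tool:
  moves:
    - {"offset": [3, 0, 0], "rot": [0, 0, 0]}
    - {"offset": [0, 0, 0], "rot": [0, 0, 0]}
    - {"offset": [0, 0, 0], "rot": [0, 0, 0]}

```text
t: 10.75
eef_pos: [0.5941, -0.1458, 0.2026]
ee_rot: [-3.141, 0.024, -0.11]
force: [-17.9, 1.9, 19.4]
width: -0.0002
grip_force: 12.1
```

```bash
python3 -c "
from h import *
rep()"
```

```text
t 10.75 tcp [ 4.650e+01 -1.000e-01  2.026e+02] tip [42.4  0.  29.3] corner [53.4  0.  29. ] tilt -1.35 x [ 1.    -0.001 -0.024] F [-17.99  -0.07  19.41] q [-0.24  0.56 -0.22  0.81 -0.    3.01] -0.00022366507481011888
```

Firm stop: the force rises and the tip no longer moves. I'll unload gently and lift clear.

>>> drive_tool:
  moves:
    - {"offset": [-3, 0, 0], "rot": [0, 0, 0]}
    - {"offset": [-2, 0, -1], "rot": [0, 0, 0]}
    - {"offset": [0, 0, -1], "rot": [0, 0, 0]}
    - {"offset": [-1, 0, -3], "rot": [0, 0, 0]}
    - {"offset": [-2, 0, -10], "rot": [0, 0, 0]}
    - {"offset": [0, 0, -30], "rot": [0, 0, 0]}
    - {"offset": [0, 0, -40], "rot": [0, 0, 0]}
    - {"offset": [-40, 0, -20], "rot": [0, 0, 0]}
    - {"offset": [-45, 0, 0], "rot": [0, 0, 0]}
    - {"offset": [-45, 0, 0], "rot": [0, 0, 0]}
    - {"offset": [0, 0, 0], "rot": [0, 0, 0]}

```text
t: 11.85
eef_pos: [0.4575, -0.1302, 0.3075]
ee_rot: [-3.139, 0.013, -0.11]
force: [0.3, 0.0, 0.6]
width: -0.0
grip_force: 0.0
```

```bash
python3 -c "
from h import *
rep()
p=read_camera('scene')
for n in ('strap_nose','finger_pad'): print(n,[(np.round(r['location'],1).tolist(),round(r['confidence'],2)) for r in landmark_of(p,n)])
c=p['img'][190:290,210:350]; cv2.imwrite('pics/s5.png',cv2.resize(c[:,:,::-1],None,fx=5,fy=5))"
```

```text
t 11.85 tcp [-91.1   0.5 307.5] tip [-93.4   0.9 134.1] corner [-82.4   0.9 134. ] tilt -0.77 x [ 1.    -0.001 -0.013] F [0.32 0.05 0.61] q [-0.28  0.25 -0.42  0.91 -0.    2.97] -1.0838304043866952e-05
strap_nose [([422.1, 240.9], 0.89), ([224.4, 210.0], 0.77), ([311.3, 238.7], 0.56)]
finger_pad [([414.0, 246.3], 0.84), ([208.2, 206.8], 0.73), ([289.6, 242.9], 0.67), ([243.3, 251.4], 0.33)]
```

View pics/s5.png

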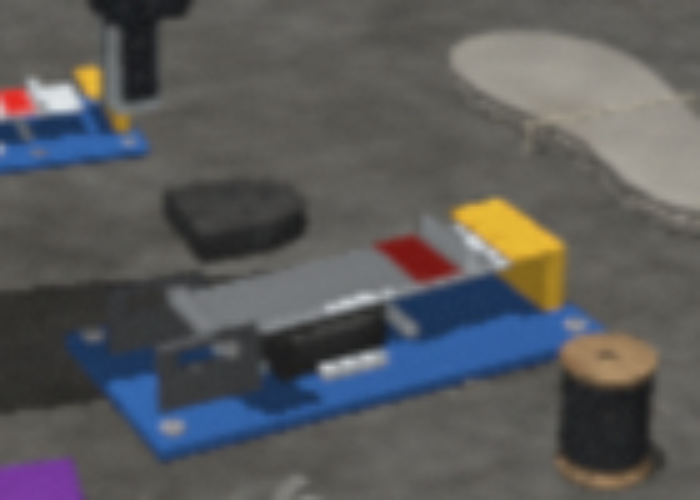

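The strap stays down with its nose under the lip (about 500,262). The heel is still in its nest, and the spare heel, bobbin and bolt look undisturbed.

```bash
python3 -c "
from rig import *
print(close_job())"
```

```text
the job is handed in; nothing more can be done
None
```

The heel jig is closed and handed in at about 12 s: the strap was pushed flat, slid along by its rib to the end stop, and its nose stayed down under the yellow lip after release, with the heel still in its nest and the spare heel, bobbin and bolt undisturbed as far as the last picture shows.

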